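# Third hand for a bracket against a spring gauge stop

### The job

Pick up the bare aluminium bracket, set it flat on the black foot plate between the two low guide rails with its upright face towards the spring stop but short of it, then slide it forward and press it against the stop until the pointer stands in the green zone of the scale, never in the red. Keep pressing steadily in the green so that a colleague can screw the bracket down: hold it there for at least three seconds and finish while still holding it pressed, without letting go. Leave the other things on the bench where they are.

Things in the scene. Friction and masses are not known exactly. Their poses are not given: they have to be found in the camera images.
- bracket: Loose bare-aluminium bracket, about 300 g (0.2 to 0.4 kg). Origin: centre of its underside, z up. Foot 70 (x) x 50 (y) x 12 mm high; at its +x end an upright face plate 12 (x) x 50 (y) mm, top 57 mm above the underside, outer face at x = +35 mm. A central web 12 mm thick (y), top also at 57 mm, runs from x = -35 to +23 mm: pinch it across y from above.
- bracket_face (a point): Point on the outer face of the bracket's upright plate: 35 mm ahead (+x) of the bracket's origin and 35 mm above its underside.
- bracket_grip (a point): Good grasp point in the bracket's web: 12 mm behind the origin (-x), 36 mm above the underside. TCP here, fingers down, closing along the bracket's y.
- jig: Black foot plate, 240 (x) x 110 (y) x 12 mm, fixed; its +x points roughly away from the robot and is the pressing direction. Origin: centre of its underside; top at z = 12 mm. Two aluminium rails along x, 8 mm high, x = -115 to +30 mm, leave a 58 mm wide channel centred on y = 0. A blue housing (x = 75 to 120 mm, 62 mm wide, top at z = 58 mm) carries the spring stop.
- jig_start (a point): On the plate's top, in the middle of the channel, 45 mm behind the plate's origin: set the bracket's underside centre here, x axes parallel; its face is then 50 mm short of the stop.
- stop (a joint): Travel in m of the spring stop along the plate's +x: 0 untouched, at most 0.025. Force = 800 N/m x (travel + 0.004 m), so 3.2 N just moves it; it pushes the bracket back if let go. Its black pointer crosses the scale on top of the blue housing: white 0 to 6 mm travel, green 6 to 14 mm (8 to 14.4 N), yellow 14 to 20 mm, red beyond 20 mm.
- stop_face (a point): Middle of the stop's aluminium pressing face (52 mm wide, from 15 to 59 mm above the bench), 37 mm above the bench. It moves with the stop: at x = 40 mm of the foot plate when untouched.
- cup: Bystander: open steel measuring cup, 72 mm across, 85 mm high; origin at the centre of its underside.
- spare: Bystander: orange plastic spare bracket of the same shape and size as the aluminium one; not to be used. Origin at the centre of its underside.
- screwdriver: Bystander: screwdriver lying on the bench, 190 mm long along its x.
- weight: Bystander: brass torsion weight, 32 mm across, 85 mm high with its thin stem; origin at the centre of its underside.
Mind the look-alikes: they are no part of the job. Leave any purple or yellow look-alike of the bracket alone.

How it is judged:
On the way, in this order (a step that is already met when the one before it is completed fails the run):
1. the bracket stands flat in the channel, facing the stop but clear of it (y of bracket in the frame of jig between -0.006 and 0.006 m and z of bracket in the frame of jig between 0.009 and 0.016 m and x of bracket_face in the frame of jig between -0.06 and 0.0395 m and angle between the x axis of bracket and the x axis of jig, either way round below 0.12 rad and angle between bracket's own z axis and vertical below 0.07 rad and x of bracket in the frame of jig below 0.006 m and value of joint stop below 0.003 m), for 0.1 s.
2. the bracket is pressed against the stop with the pointer steadily in the green for 2 s (y of bracket in the frame of jig between -0.006 and 0.006 m and z of bracket in the frame of jig between 0.009 and 0.016 m and x of bracket_face in the frame of jig between -0.06 and 0.058 m and angle between the x axis of bracket and the x axis of jig, either way round below 0.12 rad and angle between bracket's own z axis and vertical below 0.07 rad and value of joint stop between 0.0055 and 0.0145 m and x of bracket_face in the frame of jig above 0.043 m and contact force between bracket and stop above 6 N and contact force between the fingers and bracket above 3 N and linear speed of bracket below 0.01 m/s), for 2 s.
At the end, for the whole second after the job is handed in: Bracket flat in the channel (6 mm of the middle, 0.12 rad, underside within 4 mm of the plate, upright to 0.07 rad), held by the fingers (over 3 N), its face on the stop with over 6 N, stop travel 5.5 to 14.5 mm (green), at rest (all of step 2); the arm keeps its last pose, push and grip.
It fails at once if the stop is pushed into the red (travel over 20.5 mm) (value of joint stop above 0.0205 m).
It fails at once if the steel cup is moved more than 30 mm (distance of cup from where it was at the start of the episode above 0.03 m).
It fails at once if the orange spare bracket is moved more than 30 mm (distance of spare from where it was at the start of the episode above 0.03 m).
It fails at once if the screwdriver is moved more than 30 mm (distance of screwdriver from where it was at the start of the episode above 0.03 m).
It fails at once if the brass weight is moved more than 30 mm (distance of weight from where it was at the start of the episode above 0.03 m).
It also fails if it takes over 48 s, if anything falls off the work surface, if the arm or the gripper's body presses on something with over 40 N, if the wrist force passes 120 N, or if a joint passes its speed limit or range.

### The arm

A 7-joint arm with a two-finger parallel gripper is mounted at the origin on the work surface. World frame = base frame: x ahead of the robot, y to its left, z up, the work surface at z = 0. Lengths are in m, angles in rad, forces in N, time in s.
With the tool pointing down it reaches from about 0.4 to 0.85 m from the base axis. Payload 4.5 kg.
Tool frame: the origin (TCP) lies between the finger pads, 19 mm behind the fingertips; this is the grasp point; y points along the fingers, z is the direction in which the jaws open and shut, and the axes are right-handed (so a half turn about y gives the same grasp; the last joint's range is limited). The gripper opens to 88 mm and grips with 3 to 60 N. Pads are 18 mm wide; open, the fingers measure 123 mm over their backs; the gripper's body (75 mm by 187 mm) begins 45 mm behind the grasp point.
Start: joints at [1.293, 0.689, -0.195, 1.565, 0.157, 0.902, -0.215], TCP at [0.192, -0.595, 0.257] pointing down, gripper open.
Joint ranges: [-3.01, 3.01], [-0.46, 2.08], [-1.47, 1.51], [0.13, 2.56], [-1, 4.14], [0.04, 2.09], [-2.66, 2.66]. Speed limits (rad/s): [2.57, 2.57, 3.14, 3.14, 3.14, 3.14, 3.14].

### API

Orientations are given as a unit quaternion [x, y, z, w].
In Python, from plant import r, snapshot, get_calibration, job, boxes_of gives the robot as it stands. The module is installed in compiled form; this text tells all that it offers.
- The arm moves only by the shell command python3 -m handwheel 'ROWS' [OPENING] [FORCE]. ROWS is JSON, a list that holds one entry, the list of rows, each a list of 6 numbers: the shift along the tool's x, y, z as a fraction of full scale, then the turn, a rotation vector about the tool's x, y, z as a fraction of full scale. In form: [[[x, y, z, wx, wy, wz], ...]]. A call has 1 to 12 rows; each row is the pose to reach, as a shift and turn from the pose commanded when the call began, along the tool's axes at that moment, turning the shorter way round; what a row does not reach only later rows make up. Full scale, the value 1, is 100 cm for a shift and 180 degrees for a turn. A row lasts 1/12 s, in which the tool goes at most 41.7 mm and 7.16 degrees, less where a joint would pass 70% of its speed; a pose out of reach is approached as far as the arm can. A call with a number of a shift or a turn outside -1 to 1 is refused whole. A call with a gripper value outside its range is refused whole. OPENING is the opening, from -1 (shut) to 1 (fully open), set as the call begins (- or left out, the last holds). The fingers move at their own pace and stop on an object; FORCE is the grip in N (left out, the last holds). Time passes only in rows, so rows that repeat a pose let the fingers close. It gives the time, the measured TCP pose, the force and the opening at its end, in the units of the state.
- r.get_state(): the state, without advancing time (a new reading comes with each control period).
- snapshot(name): name is "side" or "top"; returns the picture (400x640x3 uint8, red, green, blue); there is no depth.
- get_calibration(name): a dict with "fx", "fy", "cx", "cy" (pixels), "T" (4x4, takes a point from camera to world coordinates). Camera axes: x right, y down, z forward; pixel columns grow to the right and rows downward; lengths in m; the calibration is good to about 2 mm. A picture is of the moment at which its call begins. get_calibration takes no time and is no camera call.
- job.finish_job(): hands the job in, once; it reports no verdict.
Trained networks look in the newest picture that a camera, given by its name, has taken for a name from the list of things; names that differ only in an ending like _2 or _b are one class to them, and where a whole thing is asked for, a point or a joint stands for the part that bears it (a point fixed in the world has none). Each returns a list of dicts, best first, with "confidence" (0 to 1); they miss things now and then, are a little off and sometimes report something else, mostly with a low value. They report only what shows in the picture. A call takes as long as a camera call. They do not tell look-alikes from the thing itself.
- boxes_of(thing, camera): "bbox" ([left, top, right, bottom] in pixels, round what is visible of it).
The state is a dict: "clock": time; "q": joint angles; "qd": joint speeds; "joint_torque": joint torques, N m; "tool_pos": TCP position; "eef_rot": TCP orientation; "contact_force": force on the tool from outside, world axes, zero at the start; "moment": the same for the moment, N m; "opening": opening from 0.0 (shut) to 1.0 (fully open).
Only numpy, scipy, OpenCV 4.12 (cv2) and the standard library are available. Lean on these libraries where they do the work, as an engineer would, in place of code of your own. Each camera call takes 0.05 s, during which the arm holds its last target. There are 200 camera calls.

## Working session

There is one attempt and no reset: what is moved stays moved. The work goes in short steps, Python scripts to look and compute and a shell command to move; the robot and the scene stay as the last step left them, time stands still between calls to the robot, and variables do not carry over. Pictures are saved under pics/ and viewed, about 8 in all and at most 12, crops included, and the job is handed in when it is done.

```bash
mkdir -p pics
python3 - <<'E'
from plant import r, snapshot, get_calibration, job, boxes_of
import cv2, numpy as np
np.set_printoptions(precision=4,suppress=True)
s=r.get_state(); print(s)
for n in("side","top"):
    im=snapshot(n); cv2.imwrite(f"pics/{n}0.png",im[:,:,::-1])
    c=get_calibration(n); print(n,c['fx'],c['fy'],c['cx'],c['cy']); print(c['T'])
    for t in("bracket","jig","stop"):
        print(t,[(np.round(b['bbox']),round(b['confidence'],2)) for b in boxes_of(t,n)][:5])
E
```

```text
{'clock': 0.0, 'q': array([ 1.2928,  0.69  , -0.1945,  1.5663,  0.1573,  0.9025, -0.2151]), 'qd': array([ 0.0013, -0.0008,  0.0016,  0.001 , -0.0002, -0.0001,  0.0004]), 'joint_torque': array([  0.0001, -52.7565,  -1.2672, -15.343 ,  -0.0528,   0.0065,
         0.0002]), 'tool_pos': array([ 0.1915, -0.5943,  0.2566]), 'eef_rot': array([-0.11  ,  0.6992, -0.6979,  0.1097]), 'contact_force': array([0.6809, 0.587 , 0.6977]), 'moment': array([ 0.0288, -0.0174, -0.0537]), 'opening': 1.0018581336417636}
side 520.2810024420178 520.2810024420178 317.9180370330314 197.74282069648444
[[-0.9793 -0.1638  0.1189  0.3063]
 [-0.2022  0.7639 -0.6128  1.1319]
 [ 0.0095 -0.6242 -0.7812  1.4301]
 [ 0.      0.      0.      1.    ]]
bracket [(array([341., 124., 362., 144.]), 0.81), (array([371., 131., 391., 155.]), 0.77), (array([371., 109., 388., 131.]), 0.71), (array([347., 141., 364., 166.]), 0.69), (array([303., 139., 325., 158.]), 0.57)]
jig [(array([268., 180., 341., 222.]), 0.63)]
stop [(array([282., 185., 294., 200.]), 0.7)]
top 425.1361422339563 425.1361422339563 317.3568617247793 193.7730867463625
[[ 0.0225 -0.9927  0.1187  0.4011]
 [-0.9996 -0.0244 -0.0144  0.0416]
 [ 0.0172 -0.1183 -0.9928  1.231 ]
 [ 0.      0.      0.      1.    ]]
bracket [(array([455., 255., 485., 272.]), 0.73), (array([377., 224., 415., 245.]), 0.66), (array([409., 255., 438., 280.]), 0.57), (array([390., 167., 413., 195.]), 0.57), (array([422., 208., 450., 239.]), 0.56)]
jig [(array([291., 144., 337., 228.]), 0.64)]
stop [(array([304., 156., 321., 173.]), 0.59), (array([422., 209., 449., 240.]), 0.31)]
```

Run:
```python
import cv2
a=cv2.imread("pics/top0.png")[130:300,270:500]; cv2.imwrite("pics/t1.png",cv2.resize(a,None,fx=3.45,fy=3.45,interpolation=cv2.INTER_CUBIC))
a=cv2.imread("pics/side0.png")[90:240,240:440]; cv2.imwrite("pics/s1.png",cv2.resize(a,None,fx=4,fy=4,interpolation=cv2.INTER_CUBIC))
```

```text
(no output)
```

View pics/t1.png

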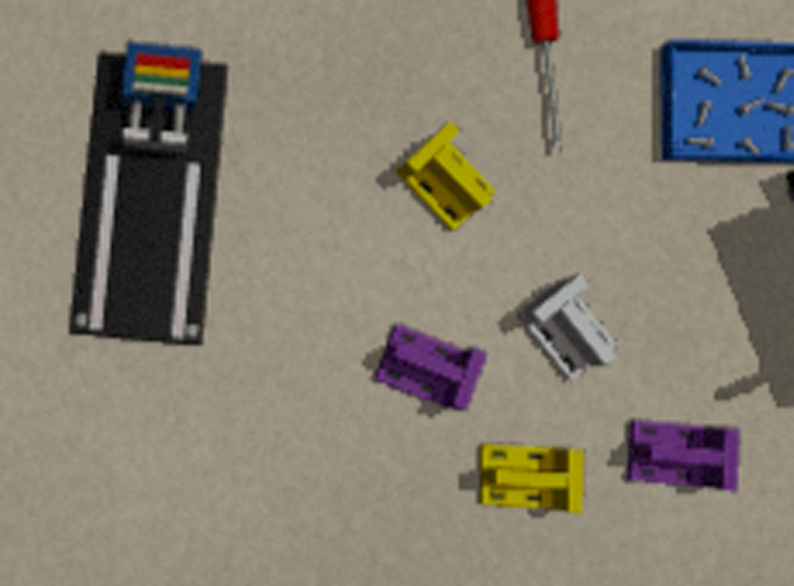

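View pics/s1.png

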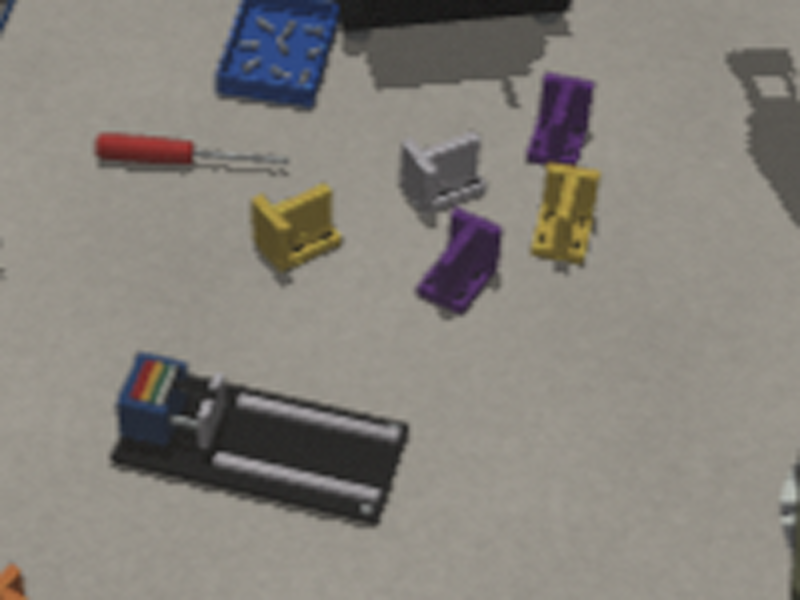

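The top crop shows the bare grey bracket at about (565,325), which is full-image px (434,224). Its upright face points up-left, and yellow and purple look-alikes stand around it. The jig is at the left, with its stop and housing at the top (163,90). The side crop agrees. I'll fit poses to the silhouettes in both views.

```bash
cat > h.py <<'E'
import cv2, numpy as np
from scipy.optimize import minimize
from scipy.spatial.transform import Rotation as R
from plant import r, snapshot, get_calibration, boxes_of
np.set_printoptions(precision=4,suppress=True)
CAL={n:get_calibration(n) for n in("side","top")}
def box(x0,x1,y0,y1,z0,z1): return np.array([[x,y,z] for x in(x0,x1) for y in(y0,y1) for z in(z0,z1)])
BR=[box(-.035,.035,-.025,.025,0,.012),box(.023,.035,-.025,.025,0,.057),box(-.035,.023,-.006,.006,0,.057)]
JIG=[box(-.12,.12,-.055,.055,0,.012),box(.075,.12,-.031,.031,0,.058)]
def proj(P,n):
    c=CAL[n];Q=(P-c['T'][:3,3])@c['T'][:3,:3]
    return np.c_[c['fx']*Q[:,0]/Q[:,2]+c['cx'],c['fy']*Q[:,1]/Q[:,2]+c['cy']]
def place(P,p,z=0):
    c,s=np.cos(p[2]),np.sin(p[2]); return P@np.array([[c,-s,0],[s,c,0],[0,0,1]]).T+[p[0],p[1],z]
S=4
def sil(model,p,n,win,z=0):
    l,t,rr,b=win;m=np.zeros(((b-t)*S,(rr-l)*S),np.uint8)
    for P in model:
        u=(proj(place(P,p,z),n)-[l,t]+.5)*S-.5
        cv2.fillConvexPoly(m,cv2.convexHull(np.round(u*16).astype(np.int32)),255,shift=4)
    return cv2.resize(m,(rr-l,b-t),interpolation=cv2.INTER_AREA)/255.
def fit(model,masks,wins,p0,z=0):
    def cost(p): return sum(np.abs(sil(model,p,n,wins[n],z)-masks[n]).sum()/masks[n].sum() for n in masks)
    best=None
    for d in (0,.1,-.1):
        o=minimize(cost,np.array(p0)+[0,0,d],method='Nelder-Mead',options=dict(initial_simplex=np.array(p0)+[0,0,d]+np.array([[0,0,0],[.01,0,0],[0,.01,0],[0,0,.1]]),xatol=1e-4,fatol=1e-5))
        if best is None or o.fun<best.fun: best=o
    return best.x,best.fun
def ray(u,v,n,z):
    c=CAL[n];d=c['T'][:3,:3]@[(u-c['cx'])/c['fx'],(v-c['cy'])/c['fy'],1];o=c['T'][:3,3];return o+d*(z-o[2])/d[2]
E
python3 - <<'E'
from h import *
im={n:cv2.imread(f"pics/{n}0.png").astype(float) for n in CAL}
bw={"top":(416,202,456,246),"side":(335,118,368,150)}
jw={"top":(282,136,346,238),"side":(262,172,350,228)}
b0=[*ray(434,226,"top",.03)[:2],.66]; j0=[*ray(313,187,"top",.01)[:2],-.1]
print(b0,j0)
out=[]
for model,wins,p0 in((BR,bw,b0),(JIG,jw,j0)):
    masks={}
    for n,(l,t,rr,b) in wins.items():
        a=im[n][t:b,l:rr]; ratio=(a[...,2]-a[...,0])/(a.sum(2)/3+1)
        table=np.median((im[n][...,2]-im[n][...,0])/(im[n].sum(2)/3+1))
        dark=a.sum(2)/3<45
        m=((ratio<table*.5)|(ratio>table*2)|(dark if model is JIG else False)).astype(np.uint8)
        k,lab,st,_=cv2.connectedComponentsWithStats(m); m=(lab==1+st[1:,4].argmax()).astype(np.uint8)
        masks[n]=m.astype(float); print(n,round(table,3),m.sum())
    print("both",fit(model,masks,wins,p0))
    for n in masks: print(n,fit(model,{n:masks[n]},wins,p0))
    p=fit(model,masks,wins,p0)[0]; out.append(p)
vis=[]
for model,wins,p in((BR,bw,out[0]),(JIG,jw,out[1])):
  for n,(l,t,rr,b) in wins.items():
    a=cv2.resize(im[n][t:b,l:rr].astype(np.uint8),None,fx=6,fy=6,interpolation=cv2.INTER_CUBIC)
    for P in model:
        u=np.round(((proj(place(P,p),n)-[l,t]+.5)*6-.5)).astype(int)
        for i in range(8):
            for k in(1,2,4):
                if not i&k: cv2.line(a,tuple(map(int,u[i])),tuple(map(int,u[i|k])),(0,0,255),1)
    vis.append(a)
C=np.zeros((620,790,3),np.uint8)
y=0
def put(a,x,y):
    h,w=a.shape[:2];h=min(h,600-y);w=min(w,790-x);C[y:y+h,x:x+w]=a[:h,:w]
put(vis[2],0,0);put(vis[0],386,0);put(vis[1],586+42,0)
put(cv2.resize(vis[3],None,fx=.75,fy=.75),390,280)
cv2.imwrite("pics/fit.png",C[:600])
s=r.get_state(); print(R.from_quat(s['eef_rot']).as_matrix())
E
```

```text
[np.float64(0.4608766766307747), np.float64(-0.30831238135969724), 0.66] [np.float64(0.5665349229666005), np.float64(0.0369769057663384), -0.1]
top 0.176 438
side 0.091 395
both (array([ 0.4636, -0.3147,  0.693 ]), np.float64(0.47758316134962164))
top (array([ 0.4643, -0.3152,  0.6913]), np.float64(0.15888620288297967))
side (array([ 0.4627, -0.3144,  0.7252]), np.float64(0.3079374534623976))
top 0.176 3072
side 0.091 1789
both (array([ 0.5673,  0.0371, -0.0768]), np.float64(0.18252632823089177))
top (array([ 0.568 ,  0.0378, -0.0778]), np.float64(0.05966350081699346))
side (array([ 0.5675,  0.0331, -0.0727]), np.float64(0.11174168940913423))
[[-0.9518 -0.0001  0.3068]
 [-0.3068  0.0002 -0.9518]
 [ 0.     -1.     -0.0002]]
```

View pics/fit.png

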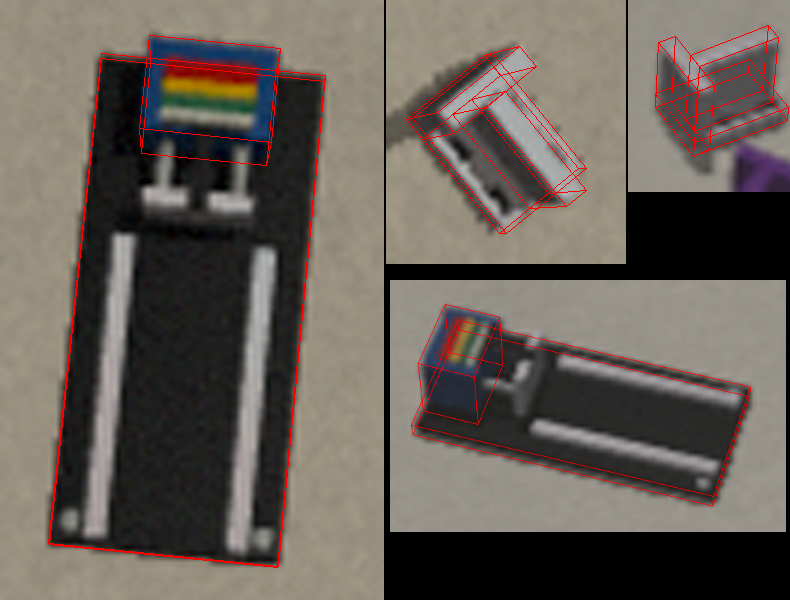

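Both fits lie within about 2–3 mm of the picture. Next I'll compute the approach move.

```bash
cat > go.py <<'E'
from h import *
def to(xyz,jaw):
    """print shift/turn in tool axes to reach xyz, tool down, jaw z at angle jaw"""
    s=r.get_state();M=R.from_quat(s['eef_rot']).as_matrix()
    z=np.array([np.cos(jaw),np.sin(jaw),0]);y=np.array([0,0,-1.]);T=np.c_[np.cross(y,z),y,z]
    print("shift",M.T@(np.array(xyz)-s['tool_pos']),"turn",R.from_matrix(M.T@T).as_rotvec()/np.pi,"t",s['clock'],s['tool_pos'])
E
python3 -c "
from go import *
to([.4547,-.3227,.13],-.871)"
```

```text
shift [-0.3338  0.1274 -0.1783] turn [ 0.0001 -0.1235 -0.    ] t 0.4 [ 0.1917 -0.5948  0.2573]
```

```bash
python3 -m handwheel '[[[-0.334,0.127,-0.178,0,-0.1235,0],[-0.334,0.127,-0.178,0,-0.1235,0],[-0.334,0.127,-0.178,0,-0.1235,0],[-0.334,0.127,-0.178,0,-0.1235,0],[-0.334,0.127,-0.178,0,-0.1235,0],[-0.334,0.127,-0.178,0,-0.1235,0],[-0.334,0.127,-0.178,0,-0.1235,0],[-0.334,0.127,-0.178,0,-0.1235,0],[-0.334,0.127,-0.178,0,-0.1235,0],[-0.334,0.127,-0.178,0,-0.1235,0],[-0.334,0.127,-0.178,0,-0.1235,0],[-0.334,0.127,-0.178,0,-0.1235,0]]]' 0.2 20
python3 - <<'E'
from go import *
to([.4547,-.3227,.037],-.871)
for n,(l,t,rr,b) in {"top":(380,170,500,290),"side":(310,80,410,180)}.items():
    a=snapshot(n)[t:b,l:rr,::-1]; cv2.imwrite(f"pics/{n}1.png",cv2.resize(a,(396,396),interpolation=cv2.INTER_CUBIC))
cv2.imwrite("pics/c1.png",np.hstack([cv2.imread("pics/top1.png"),cv2.imread("pics/side1.png")]))
E
```

```text
clock: 1.4
tool_pos: [0.4562, -0.3214, 0.13]
eef_rot: [-0.244, 0.664, -0.664, 0.244]
contact_force: [-0.3, -0.3, -0.1]
opening: 0.598
shift [0.002  0.093  0.0001] turn [ 0.0002  0.0012 -0.0001] t 1.4 [ 0.4562 -0.3214  0.13  ]
```

View pics/c1.png

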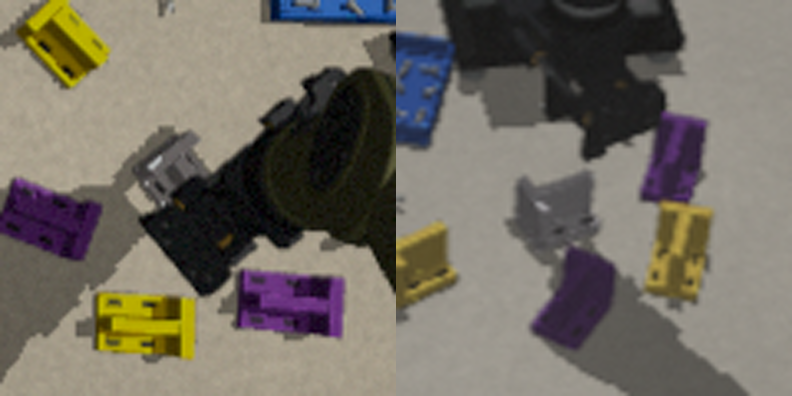

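The gripper is above the rear of the bracket with its jaws across the web, and the look-alikes are clear of it. Next I go down and grip.

```bash
python3 -m handwheel '[[[0.002,0.03,0,0,0,0],[0.002,0.06,0,0,0,0],[0.002,0.08,0,0,0,0],[0.002,0.093,0,0,0,0],[0.002,0.093,0,0,0,0],[0.002,0.093,0,0,0,0]]]' ; python3 -m handwheel '[[[0,0,0,0,0,0],[0,0,0,0,0,0],[0,0,0,0,0,0],[0,0,0,0,0,0],[0,0,0,0,0,0],[0,0,0,0,0,0],[0,0,0,0,0,0],[0,0,0,0,0,0]]]' -1 30
python3 - <<'E'
from go import *
im={n:snapshot(n) for n in CAL}
a=np.hstack([cv2.resize(im["top"][170:290,380:500,::-1],(396,396),interpolation=cv2.INTER_CUBIC),cv2.resize(im["side"][80:180,310:410,::-1],(396,396),interpolation=cv2.INTER_CUBIC)])
cv2.imwrite("pics/c2.png",a); print(r.get_state()['opening']*88)
E
```

```text
clock: 2.0
tool_pos: [0.4529, -0.3254, 0.0377]
eef_rot: [0.242, -0.664, 0.665, -0.242]
contact_force: [0.3, -0.3, 0.9]
opening: 0.603
clock: 2.67
tool_pos: [0.4534, -0.3241, 0.0377]
eef_rot: [-0.242, 0.664, -0.664, 0.242]
contact_force: [-0.8, 0.5, 3.3]
opening: 0.132
12.307037860896864
```

View pics/c2.png

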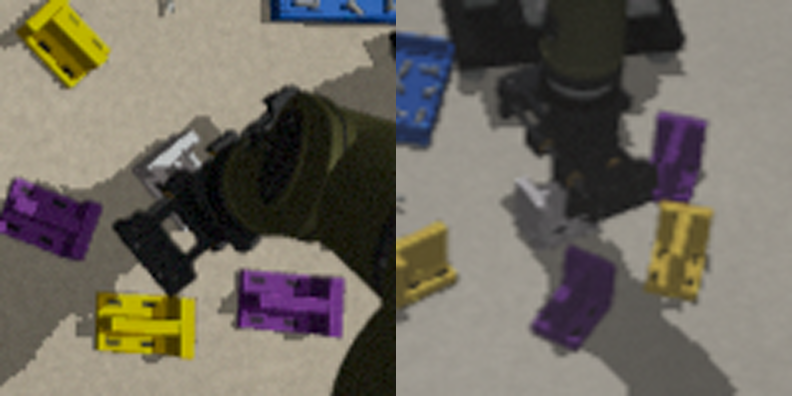

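The opening of 12.3 mm matches the web, so the bracket is held. I'll lift it and compute the transfer.

```bash
python3 -m handwheel '[[[0,-0.03,0,0,0,0],[0,-0.07,0,0,0,0],[0,-0.11,0,0,0,0],[0,-0.11,0,0,0,0]]]' - 40; python3 -c "
from go import *
to([.509,.0405,.13],-1.648);print(r.get_state()['opening'])"
```

```text
clock: 3.1
tool_pos: [0.4569, -0.3264, 0.1533]
eef_rot: [0.24, -0.661, 0.667, -0.245]
contact_force: [1.1, -0.1, -3.2]
opening: 0.13
shift [-0.276   0.0217 -0.2475] turn [-0.0028  0.2472 -0.0025] t 3.1 [ 0.4569 -0.3264  0.1533]
0.13037687896771888
```

```bash
python3 -m handwheel '[[[-0.276,0.02,-0.2475,0,0.2472,0],[-0.276,0.02,-0.2475,0,0.2472,0],[-0.276,0.02,-0.2475,0,0.2472,0],[-0.276,0.02,-0.2475,0,0.2472,0],[-0.276,0.02,-0.2475,0,0.2472,0],[-0.276,0.02,-0.2475,0,0.2472,0],[-0.276,0.02,-0.2475,0,0.2472,0],[-0.276,0.02,-0.2475,0,0.2472,0],[-0.276,0.02,-0.2475,0,0.2472,0],[-0.276,0.02,-0.2475,0,0.2472,0],[-0.276,0.02,-0.2475,0,0.2472,0],[-0.276,0.02,-0.2475,0,0.2472,0]]]'; python3 -m handwheel '[[[0,0,0,0,0,0],[0,0,0,0,0,0]]]'
python3 - <<'E'
from go import *
to([.509,.0405,.075],-1.648)
im={n:snapshot(n) for n in CAL}
s=r.get_state();print(R.from_quat(s['eef_rot']).as_matrix())
o=[]
p=[s['tool_pos'][0]+.0137*np.cos(-.0768),s['tool_pos'][1]+.0137*np.sin(-.0768),-.0768]
for n,(l,t,w) in {"top":(270,130,110),"side":(255,140,100)}.items():
    a=cv2.resize(im[n][t:t+w,l:l+w,::-1],(396,396),interpolation=cv2.INTER_CUBIC);k=396/w
    for P,pp,z in [(q,p,s['tool_pos'][2]-.0377) for q in BR]+[(q,[.5677,.036,-.0768],0) for q in [box(-.115,.03,-.037,-.029,.012,.02),box(-.115,.03,.029,.037,.012,.02)]]:
        u=np.round(((proj(place(P,pp,z),n)-[l,t]+.5)*k-.5)).astype(int)
        for i in range(8):
            for j in(1,2,4):
                if not i&j: cv2.line(a,tuple(map(int,u[i])),tuple(map(int,u[i|j])),(0,0,255) if z else (0,255,0),1)
    o.append(a)
cv2.imwrite("pics/c3.png",np.hstack(o))
E
```

```text
clock: 4.1
tool_pos: [0.5046, 0.0423, 0.1266]
eef_rot: [-0.026, -0.706, 0.707, 0.027]
contact_force: [-0.1, -0.1, -3.4]
opening: 0.131
clock: 4.27
tool_pos: [0.5049, 0.0407, 0.1272]
eef_rot: [-0.028, -0.706, 0.707, 0.028]
contact_force: [-0.9, -0.2, -3.7]
opening: 0.128
shift [-0.0041  0.0522 -0.0002] turn [-0.0004 -0.0009  0.0002] t 4.2667 [0.5049 0.0407 0.1272]
[[-0.9968 -0.0001 -0.0794]
 [ 0.0794 -0.0007 -0.9968]
 [ 0.     -1.      0.0007]]
```

View pics/c3.png

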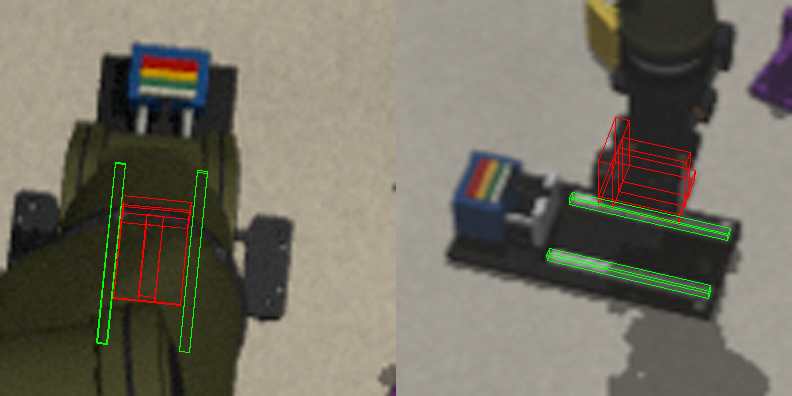

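Run:
```python
from h import *
RL=[box(-.115,.03,-.037,-.029,.012,.02),box(-.115,.03,.029,.037,.012,.02)]
jw={"top":(286,170,332,234),"side":(286,185,345,221)}
m={}
for n,(l,t,rr,b) in jw.items():
    g=cv2.imread(f"pics/{n}0.png").astype(float)[t:b,l:rr].mean(2)
    pl=sil(JIG[:1],[.5677,.0365,-.077],n,jw[n])>.99
    pl=cv2.erode(pl.astype(np.uint8),np.ones((3,3)))
    k=(g-35)/150*pl
    k=np.clip(k,0,1); k[k<.15]=0; m[n]=k
    if n=="side": k[:, :12]=0
for z in [None]:
    print(fit(RL,m,jw,[.5677,.0365,-.077]))
    for n in m: print(n,fit(RL,{n:m[n]},jw,[.5677,.0365,-.077]))
```

```text
(array([ 0.5672,  0.0361, -0.0775]), np.float64(1.062201174540315))
top (array([ 0.5681,  0.0372, -0.0768]), np.float64(0.382751619932657))
side (array([ 0.5665,  0.0351, -0.0779]), np.float64(0.6111234459790246))
```

```bash
python3 -m handwheel '[[[-0.0045,0.025,-0.001,0,0,0],[-0.0045,0.05,-0.001,0,0,0],[-0.0045,0.057,-0.001,0,0,0],[-0.0045,0.057,-0.001,0,0,0],[-0.0045,0.057,-0.001,0,0,0],[-0.0045,0.057,-0.001,0,0,0]]]'
python3 - <<'E'
from go import *
to([.5094,.0413,.0497],-1.648)
s=r.get_state(); p=[s['tool_pos'][0]+.0137,s['tool_pos'][1]-.001,-.078]
im=snapshot("side"); l,t,w,h=262,165,90,66
k=8; a=cv2.resize(im[t:t+h,l:l+w,::-1],None,fx=k,fy=k,interpolation=cv2.INTER_CUBIC)
cv2.imwrite("pics/c4.png",a)
E
```

```text
clock: 4.87
tool_pos: [0.5104, 0.0431, 0.0714]
eef_rot: [-0.028, -0.707, 0.707, 0.027]
contact_force: [-0.5, -0.4, -3.5]
opening: 0.131
shift [0.0009 0.0217 0.0019] turn [ 0.     -0.     -0.0005] t 4.8667 [0.5104 0.0431 0.0714]
```

View pics/c4.png

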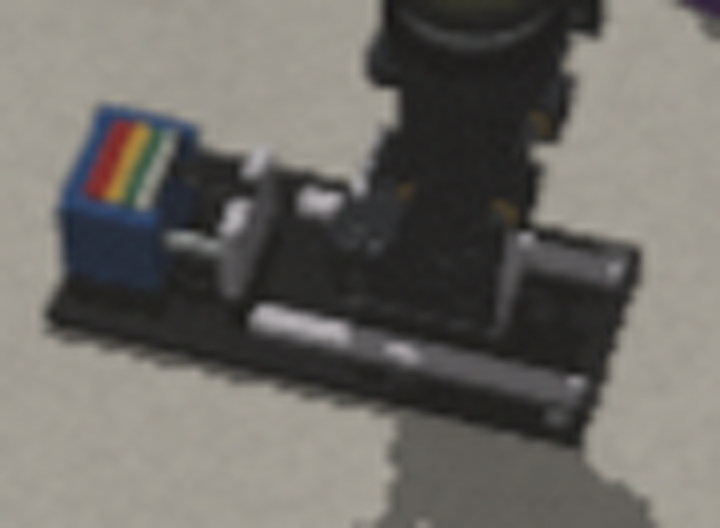

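The side view shows the bracket in the gripper above the channel. Its upright is at about (370,215), facing the stop at (240,240), and the web's rear end is at (505,285). I'll trim y, lower a little, and average the noisy TCP readings.

```bash
python3 -m handwheel '[[[0,0.006,0.0015,0,0,0],[0,0.012,0.0015,0,0,0],[0,0.012,0.0015,0,0,0],[0,0.012,0.0015,0,0,0]]]'
cat > avg.py <<'E'
from go import *
P=[];F=[]
for i in range(10):
    snapshot("top"); s=r.get_state(); P.append(s['tool_pos']);F.append(s['contact_force'])
P=np.array(P);F=np.array(F);m=P.mean(0);c,q=np.cos(.077),np.sin(.077)
d=m-[.568,.0368,0];print("std",P.std(0),"mean",m,"jig frame",c*d[0]-q*d[1],q*d[0]+c*d[1],m[2],"F",F.mean(0),"Fjig x",(F@[c,-q,0]).mean(),"t",s['clock'],"rot/pi",R.from_quat(s['eef_rot']).as_matrix()[:,2],s['opening'])
E
python3 avg.py
```

```text
clock: 5.25
tool_pos: [0.5094, 0.0419, 0.0581]
eef_rot: [-0.027, -0.707, 0.707, 0.027]
contact_force: [0.9, -0.4, -4.3]
opening: 0.13
std [0.0001 0.     0.0001] mean [0.5097 0.042  0.0585] jig frame -0.058494376000370545 0.0006798870859935913 0.0584590517493889 F [ 0.1214  0.1276 -3.5015] Fjig x 0.11119682855487137 t 5.75 rot/pi [-0.0767 -0.9971  0.0001] 0.13196874430820155
```

```bash
python3 -m handwheel '[[[0,0.003,0.0005,0,0,0],[0,0.005,0.0005,0,0,0],[0,0.007,0.0005,0,0,0],[0,0.008,0.0005,0,0,0],[0,0.008,0.0005,0,0,0]]]'; python3 avg.py
```

```text
clock: 6.17
tool_pos: [0.5094, 0.0415, 0.05]
eef_rot: [-0.027, -0.707, 0.707, 0.027]
contact_force: [0.2, -0.5, -3.1]
opening: 0.134
std [0.0001 0.     0.0001] mean [0.5097 0.0415 0.0504] jig frame -0.058504110775994066 0.00015985329010329528 0.050427921454307786 F [-0.1236  0.0392 -3.4464] Fjig x -0.12628327811079007 t 6.6667 rot/pi [-0.0767 -0.9971  0.0001] 0.1362440561282772
```

Nothing touches yet, and it is about 0.7 mm above the plate. I'll lower it until contact.

```bash
python3 -m handwheel '[[[0,0.0005,0,0,0,0],[0,0.001,0,0,0,0],[0,0.0013,0,0,0,0],[0,0.0013,0,0,0,0]]]'; python3 avg.py
```

```text
clock: 7.0
tool_pos: [0.5097, 0.0415, 0.0496]
eef_rot: [0.027, 0.707, -0.707, -0.027]
contact_force: [-1.7, 0.5, 4.7]
opening: 0.136
std [0. 0. 0.] mean [0.5097 0.0415 0.0496] jig frame -0.05850977938361391 0.0001530602854773206 0.04962480721534927 F [-1.6677  0.3683  5.9491] Fjig x -1.6910496509067456 t 7.5 rot/pi [-0.0768 -0.997  -0.0001] 0.13402411596605596
```

The contact matches the bracket sitting on the plate: the TCP is at 49.6 mm against an expected 49.7, with about 9 N down. I'll ease the downforce and slide forward 44 mm, short of the stop.

```bash
python3 -m handwheel '[[[0,-0.0002,0,0,0,0],[-0.003,-0.0002,0,0,0,0],[-0.008,-0.0002,0,0,0,0],[-0.013,-0.0002,0,0,0,0],[-0.018,-0.0002,0,0,0,0],[-0.023,-0.0002,0,0,0,0],[-0.028,-0.0002,0,0,0,0],[-0.033,-0.0002,0,0,0,0],[-0.038,-0.0002,0,0,0,0],[-0.042,-0.0002,0,0,0,0],[-0.044,-0.0002,0,0,0,0],[-0.044,-0.0002,0,0,0,0]]]'; python3 avg.py
```

```text
clock: 8.5
tool_pos: [0.5504, 0.0382, 0.0496]
eef_rot: [-0.025, -0.707, 0.707, 0.029]
contact_force: [-8.0, 0.9, 10.7]
opening: 0.136
std [0. 0. 0.] mean [0.5504 0.0382 0.0496] jig frame -0.017649403922075254 2.576698474127722e-05 0.04962851490043174 F [-7.1283  0.3025 10.4801] Fjig x -7.130464140078127 t 9.0 rot/pi [-0.0764 -0.9971  0.0003] 0.1331810563709594
```

```bash
cat > look.py <<'E'
from go import *
import sys
o=[]
for n,(l,t,w,h) in {"side":(262,165,90,66),"top":(286,130,60,66)}.items():
    o.append(cv2.resize(snapshot(n)[t:t+h,l:l+w,::-1],None,fx=5.3,fy=5.3,interpolation=cv2.INTER_CUBIC))
cv2.imwrite(sys.argv[1],np.hstack(o)); print(R.from_quat(r.get_state()['eef_rot']).as_matrix())
E
python3 look.py pics/c5.png
```

```text
[[-0.997  -0.0061 -0.0765]
 [ 0.0765  0.0002 -0.9971]
 [ 0.0061 -1.      0.0003]]
```

View pics/c5.png

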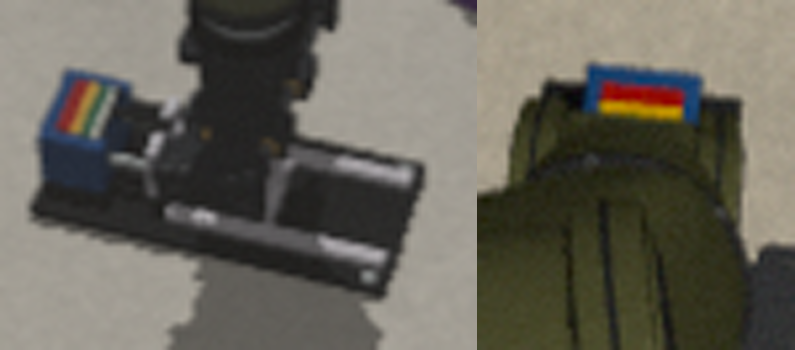

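The side view shows the bracket still a little short of the stop face at (160,155), and the pointer is in white. The drag is friction. I'll lighten the downforce a bit and creep forward.

```bash
python3 -m handwheel '[[[0,-0.0004,0,0,0,0],[-0.001,-0.0004,0,0,0,0],[-0.002,-0.0004,0,0,0,0],[-0.003,-0.0004,0,0,0,0],[-0.004,-0.0004,0,0,0,0],[-0.005,-0.0004,0,0,0,0],[-0.006,-0.0004,0,0,0,0],[-0.006,-0.0004,0,0,0,0]]]'; python3 avg.py
```

```text
clock: 9.77
tool_pos: [0.5577, 0.0377, 0.0496]
eef_rot: [-0.026, -0.707, 0.707, 0.029]
contact_force: [-6.3, 0.5, 7.2]
opening: 0.135
std [0. 0. 0.] mean [0.5577 0.0377 0.0496] jig frame -0.010341103680943682 0.00010370016891208958 0.04964657223171876 F [-5.9387  0.4611  6.6291] Fjig x -5.9565728977358585 t 10.2667 rot/pi [-0.0765 -0.9971  0.0002] 0.1331667446033786
```

```bash
python3 -m handwheel '[[[-0.001,-0.0002,0,0,0,0],[-0.002,-0.0002,0,0,0,0],[-0.003,-0.0002,0,0,0,0],[-0.004,-0.0002,0,0,0,0],[-0.005,-0.0002,0,0,0,0],[-0.006,-0.0002,0,0,0,0],[-0.006,-0.0002,0,0,0,0]]]'; python3 avg.py
```

```text
clock: 10.85
tool_pos: [0.56, 0.0374, 0.0497]
eef_rot: [-0.023, -0.707, 0.707, 0.031]
contact_force: [-12.1, 0.1, 12.1]
opening: 0.13
std [0. 0. 0.] mean [0.56   0.0374 0.0497] jig frame -0.008001432909661483 9.450206773062037e-06 0.04965266679656556 F [-12.4368   0.5895  11.8874] Fjig x -12.445339344519947 t 11.35 rot/pi [-0.0762 -0.9971  0.0005] 0.13020326852739308
```

The stop is touched: force is rising at a TCP jig x of about -8.5 mm. The target TCP jig x is about +1.3 mm, which gives 10 mm travel. I'll press on gradually.

```bash
python3 -m handwheel '[[[-0.001,-0.0003,0,0,0,0],[-0.002,-0.0006,0,0,0,0],[-0.003,-0.0007,0,0,0,0],[-0.004,-0.0007,0,0,0,0],[-0.005,-0.0007,0,0,0,0],[-0.006,-0.0007,0,0,0,0],[-0.007,-0.0007,0,0,0,0],[-0.008,-0.0007,0,0,0,0],[-0.008,-0.0007,0,0,0,0]]]'; python3 avg.py
```

```text
clock: 12.1
tool_pos: [0.5656, 0.037, 0.0497]
eef_rot: [-0.021, -0.707, 0.707, 0.033]
contact_force: [-15.6, 1.6, 10.2]
opening: 0.131
std [0. 0. 0.] mean [0.5656 0.037  0.0497] jig frame -0.0024049327301202935 2.4340380996538572e-05 0.04968404832491881 F [-15.3966   1.0892  10.51  ] Fjig x -15.434792475780416 t 12.6 rot/pi [-0.0759 -0.9971  0.0007] 0.1347798254612832
```

```bash
python3 -m handwheel '[[[-0.001,-0.0002,0,0,0,0],[-0.002,-0.0004,0,0,0,0],[-0.003,-0.0004,0,0,0,0],[-0.004,-0.0004,0,0,0,0],[-0.005,-0.0004,0,0,0,0],[-0.0055,-0.0004,0,0,0,0],[-0.0055,-0.0004,0,0,0,0],[-0.0055,-0.0004,0,0,0,0]]]'; python3 avg.py; python3 look.py pics/c6.png
```

```text
clock: 13.27
tool_pos: [0.569, 0.0367, 0.0497]
eef_rot: [-0.019, -0.707, 0.707, 0.034]
contact_force: [-18.0, 1.2, 11.1]
opening: 0.133
std [0. 0. 0.] mean [0.569  0.0368 0.0497] jig frame 0.0009977306341167056 3.105936437453148e-05 0.049679315319795095 F [-18.3368   1.4954  11.1127] Fjig x -18.397508422153997 t 13.7667 rot/pi [-0.0757 -0.9971  0.0009] 0.12980235189035363
[[-0.9969 -0.021  -0.0758]
 [ 0.0758  0.0007 -0.9971]
 [ 0.021  -0.9998  0.0009]]
```

View pics/c6.png

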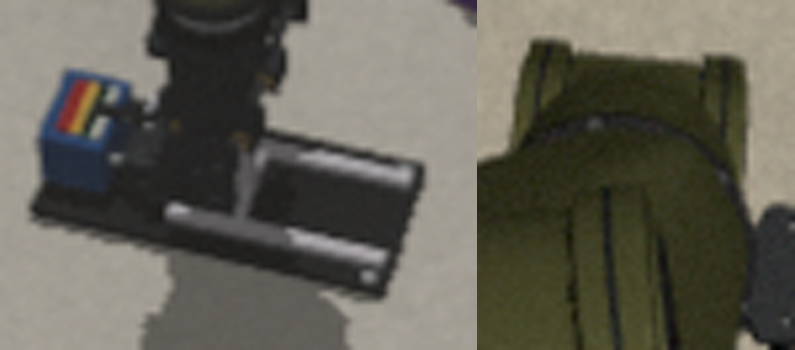

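The side view shows the black pointer reaching into the scale at about (100,105), near the green. I'll zoom in to confirm.

Run:
```python
from h import *
a=snapshot("side")[172:206,266:302,::-1]; b=cv2.imread("pics/side0.png")[172:206,266:302]
cv2.imwrite("pics/c7.png",np.hstack([cv2.resize(x,None,fx=11,fy=11,interpolation=cv2.INTER_CUBIC) for x in(b,a)]))
# expected bands on housing top: project jig-frame points along scale for reference
```

```text
(no output)
```

View pics/c7.png

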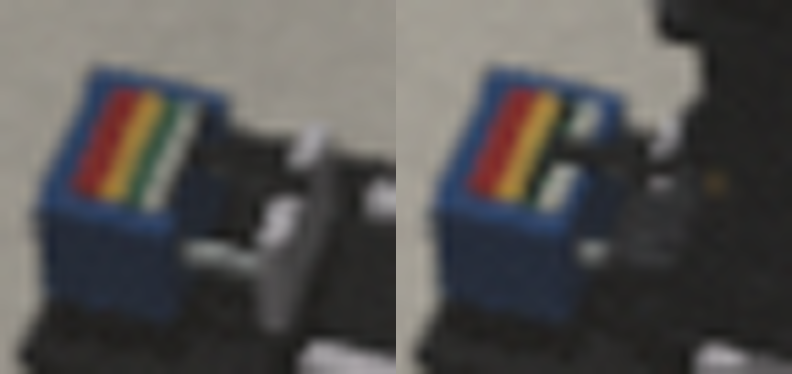

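The pointer bar lies across the green band, with yellow and red fully visible. The stop has shifted about 41/11 px, or roughly 10 mm, which agrees with the geometry. I'll hold for more than 3 s.

```bash
for i in 1 2 3 4; do python3 -m handwheel '[[[0,0,0,0,0,0],[0,0,0,0,0,0],[0,0,0,0,0,0],[0,0,0,0,0,0],[0,0,0,0,0,0],[0,0,0,0,0,0],[0,0,0,0,0,0],[0,0,0,0,0,0],[0,0,0,0,0,0],[0,0,0,0,0,0],[0,0,0,0,0,0],[0,0,0,0,0,0]]]' | head -2; done; python3 avg.py; python3 look.py pics/c8.png
python3 - <<'E'
import cv2
a=cv2.imread("pics/c8.png")[:,:477]; cv2.imwrite("pics/c9.png",cv2.resize(a[35:215,20:300],None,fx=2.5,fy=2.5))
E
```

```text
clock: 14.92
tool_pos: [0.569, 0.0367, 0.0497]
clock: 15.92
tool_pos: [0.569, 0.0368, 0.0497]
clock: 16.92
tool_pos: [0.569, 0.0368, 0.0497]
clock: 17.92
tool_pos: [0.569, 0.0368, 0.0497]
std [0. 0. 0.] mean [0.569  0.0368 0.0497] jig frame 0.0010017887245504073 2.8965760419426237e-05 0.04968146060975741 F [-18.121    1.1992  11.2781] Fjig x -18.159604836367702 t 18.4167 rot/pi [-0.0758 -0.9971  0.0009] 0.13284069137860033
[[-0.9969 -0.021  -0.0758]
 [ 0.0758  0.0007 -0.9971]
 [ 0.021  -0.9998  0.0009]]
```

View pics/c9.png

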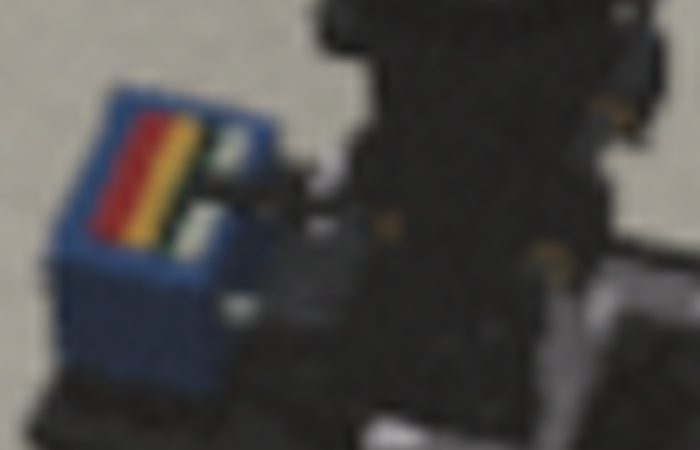

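The pointer bar is still on the green next to yellow, at about (190,185), and pose and force have been steady for over 4 s. I'm handing the job in.

```bash
python3 -c "
from plant import job; print(job.finish_job())"
```

```text
the job is handed in; nothing more can be done
None
```

I gripped the bare aluminium bracket by its web and set it flat in the channel, about 50 mm short of the stop. I then slid it forward, pressed it against the stop and handed the job in at about 18.5 s while still holding it pressed. No verdict was given.

**Last checks:**
- **Hold:** the arm stayed still for over 4 s, with the TCP constant to 0.1 mm.
- **Position:** the TCP is within about 0.1 mm of the channel's middle (jig located to about 2 mm), its height matches the bracket lying on the plate, and the jaws are 11.7 mm open on the 12 mm web.
- **Pointer:** the side picture shows the pointer on the green, with yellow and red uncovered. I estimate the travel at 9 to 10 mm.
- **Force:** the wrist reads about 18 N along the pressing direction. That includes an estimated 8 N of friction on the plate, so about 10 N reaches the stop.

**Imperfect or not confirmed:**
- **Tilt:** the tool leans 0.02 rad under the push, against a limit of 0.07 rad.
- **Camera disagreement:** the two cameras put the jig's sideways position 2 to 5 mm apart. I trusted the top camera, which agreed with the grasp.
- **Top view:** the arm hid the scale from the top camera, so the pointer was checked only from the side.
- **Other things on the bench:** I did not check the cup, the spare bracket or the weight in the pictures. I met no unexpected contact forces on the way.

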